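Read three temperature-logger buttons with a touch wand

ROBOT

A 7-joint arm with a two-finger parallel gripper is mounted at the origin on a cart in front of the work surface, level with it; the furniture and walls round the work are solid. World frame = base frame: x ahead of the robot, y to its left, z up, the work surface at z = 0. Lengths are in m, angles in degrees, forces in N, time in s.
With the tool pointing down it reaches from about 0.425 to 0.875 m from the base axis. Payload 4.7 kg.
Tool frame: the origin (TCP) lies at the very end of the fingers, on their centre line; the grasp point (between the pads) lies 19 mm behind it; z points along the fingers, y is the line along which they close (so a half turn about z gives the same grasp; the last joint's range is limited). The gripper opens to 87 mm and grips with 3 to 60 N. Pads are 19 mm wide; open, the fingers measure 117 mm over their backs; the gripper's body (75 mm by 190 mm) begins 51 mm behind the grasp point.
Start: joints at [76.954, 18.392, -4.016, 83.108, 1.295, 78.541, -3.26], TCP at [0.156, -0.631, 0.188] pointing down, gripper open.
Joint ranges: [-163.93, 163.93], [-17.29, 119.83], [-79.2, 71.16], [3.27, 140.29], [-89.18, 269.18], [5.43, 117.66], [-154.24, 154.24]. Speed limits (degrees/s): [147.25, 147.25, 180, 180, 180, 180, 180].

INTERFACE

Orientations are given as [roll, pitch, yaw] about the fixed x, y, z axes, in that order (R = Rz(yaw) Ry(pitch) Rx(roll)).
In Python, from cell import get_obs, cams, ticket, finder gives the robot as it stands.
- The arm moves only by the shell command python3 -m creep 'ROWS' [FORCE]. ROWS is text: rows parted by semicolons, each of 5 numbers parted by spaces: the shift along the world's x, y, z in m, then the turn about the world's z in degrees, then the finger opening in m, from 0 to 0.087. A call has 1 to 8 rows; each row shifts and turns the commanded pose from where the row before left it; what a row does not reach is not made up. A row lasts 1/8 s, in which the tool goes at most 62.5 mm and 10.7 degrees, less where a joint would pass 70% of its speed; a pose out of reach is approached as far as the arm can. A call with a gripper value outside its range is refused whole. The fingers move at their own pace and stop on an object; FORCE is the grip in N (left out, the last holds). Time passes only in rows, so rows that do not move let the fingers close. It gives the time, the measured TCP pose, the force, the opening and the grip force at its end, in the units of the state.
- get_obs(): the state, without advancing time (a new reading comes with each control period).
- cams.read_camera(name): name is "scene" or "side" or "wrist"; returns the picture (400x640x3 uint8, red, green, blue); there is no depth.
- cams.calibration(name): a dict with "fx", "fy", "cx", "cy" (pixels), "extrinsics" (4x4, takes a point from world to camera coordinates). Camera axes: x right, y down, z forward; pixel columns grow to the right and rows downward; lengths in m; the calibration is good to about 2 mm. A picture is of the moment at which its call begins: read the wrist's pose just before it. calibration takes no time and is no camera call; for the wrist camera it gives the pose at the moment of the call.
- ticket.sign_off(): hands the job in; it is judged then, once.
Trained networks look in the newest picture that a camera, given by its name, has taken for a name from the list of things; names that differ only in an ending like _2 or _b are one class to them, and where a whole thing is asked for, a point or a joint stands for the part that bears it (a point fixed in the world has none). Each returns a list of dicts, best first, with "p" (0 to 1); they miss things now and then, are a little off and sometimes report something else, mostly with a low value. They report only what shows in the picture. A call takes as long as a camera call. They do not tell look-alikes from the thing itself.
- finder.masks_of(name, camera): "mask" (400x640 bool, what is visible of it) and "xy" ([column, row] in pixels, amid what is visible of it).
- finder.tip_of(name, camera): "xy" ([column, row] in pixels: a listed point, or the origin of a listed thing).
The state is a dict: "time_s": time; "qpos": joint angles; "joint_velocities": joint speeds; "effort": joint torques, N m; "tool_pos": TCP position; "tool_rot": TCP orientation; "force": force on the tool from outside, world axes, zero at the start; "wrist_torque": the same for the moment, N m; "grip_width": finger opening in m; "grasp_force": force on a finger pad.
Only numpy, scipy, OpenCV 4.12 (cv2) and the standard library are available. Lean on these libraries where they do the work, as an engineer would, in place of code of your own. Each camera call takes 0.05 s, during which the arm holds its last target. There are 200 camera calls.

TASK

Take the reading wand out of its dock and read the three logger buttons on the sloping stand in the order one dot, two dots, three dots, because the readings are filed in the order they are taken. To read one, bring the wand square to the sloping face, feel for the steel button down in the well with the nose, press gently until the sprung nose gives (never so hard that the nose goes in to its stop) and hold it there for about a second. Then slide the wand back into its dock until the collar sits on the rim, let go of it, and leave everything else where it lies.

Things in the scene. Friction and masses are not known exactly. Their poses are not given: they have to be found in the camera images.
- wand: Cordless wand, 158 mm long, 0.13 kg, upright in the dock, nose down. Origin: on its axis at the collar's underside; z towards the handle's top. Aluminium round handle 24 mm wide, z = +6 to +86 mm; black collar 31 mm wide, z = 0 to +6; steel barrel 21 mm wide, z = 0 to -46, then a cone to 12 mm wide at z = -62; brass nose 9 mm wide, to z = -72 when not pressed.
- wand_nose (a joint): How far the wand's sprung nose is pushed back into the wand, m: 0 free, 0.007 at its stop. The spring takes about 2 N to start and 1 N more for every mm (9 N at the stop).
- wand_tip (a point): The tip of the wand's nose, on the wand's axis (72 mm below the wand's origin when the nose is free); it moves back with the nose.
- dock: Dock fixed to the worktop: black foot 100 x 80 mm and a grey upright block 46 x 46 mm, 82 mm high, with an upright round sleeve 24 mm wide that is chamfered at the mouth (the wand's barrel has 1.5 mm to spare all round). Origin: on the worktop under the sleeve's axis.
- dock_mouth (a point): Centre of the sleeve's mouth, on the top of the dock, 82 mm above the worktop. The wand's origin lies here when the wand is home.
- stand: Aluminium stand fixed to the worktop, 232 mm wide, 88 mm deep, sloping down towards its front (the robot) at 0.5 rad; 60 mm high at the back, 75 mm with the three white holders (78 x 64 x 20 mm) that lie on it side by side, 72 mm apart, in any order, black dots on the lower half of each face. Origin: centre of its underside; x to its high back edge, y along its width.
- well_1 (a point): Mouth centre of the round well, 22 mm wide, in the holder with one dot, level with the holder's face; z is the face's outward normal, x up the slope, y along the stand. A steel button, 16 mm wide, sits in the well, its face 2 to 11 mm below the mouth: how deep is not known and differs from well to well. It stays put under a gentle press.
- well_2 (a point): The same for the holder with two dots.
- well_3 (a point): The same for the holder with three dots.
- marker: Permanent marker, 135 x 16 x 14 mm, lying loose on the worktop behind the dock; origin: centre of its underside. Bystander.
- pen: White ball pen, 146 x 10 x 12 mm, lying loose in front of the stand; origin: centre of its underside. Bystander.
- column: Steel chromatography column, 194 x 16 x 18 mm, lying loose to the left in front of the stand; origin: centre of its underside. Bystander.
- tub: Translucent lidded tub, 75 x 116 x 52 mm, standing loose behind the stand; origin: centre of its underside. Bystander.
There are look-alikes about, which are no part of the job. Of the things like the dock, leave any that is yellow; of the rest the larger one is meant.

How it is judged (in metres and radians):
On the way, in this order (a step that is already met when the one before it is completed fails the run):
1. the nose is pressed gently and squarely on the button of the holder with one dot (value of joint wand_nose between 0.0012 and 0.0066 m and z of wand_tip in the frame of well_1 between -0.014 and -0.001 m and angle between the z axis of wand and the z axis of well_1, either way round below 0.25 rad and x of wand_tip in the frame of well_1 between -0.007 and 0.007 m and y of wand_tip in the frame of well_1 between -0.007 and 0.007 m), for 0.5 s.
2. the nose is pressed gently and squarely on the button of the holder with two dots (value of joint wand_nose between 0.0012 and 0.0066 m and z of wand_tip in the frame of well_2 between -0.014 and -0.001 m and angle between the z axis of wand and the z axis of well_2, either way round below 0.25 rad and x of wand_tip in the frame of well_2 between -0.007 and 0.007 m and y of wand_tip in the frame of well_2 between -0.007 and 0.007 m), for 0.5 s.
3. the nose is pressed gently and squarely on the button of the holder with three dots (value of joint wand_nose between 0.0012 and 0.0066 m and z of wand_tip in the frame of well_3 between -0.014 and -0.001 m and angle between the z axis of wand and the z axis of well_3, either way round below 0.25 rad and x of wand_tip in the frame of well_3 between -0.007 and 0.007 m and y of wand_tip in the frame of well_3 between -0.007 and 0.007 m), for 0.5 s.
At the end, for the whole second after the job is handed in: The wand stands fully home in its dock: its collar within 3 mm of the rim in height and 4 mm of the sleeve's axis, upright within 0.08 rad, at rest and released; marker, pen, column and tub lie within 20 mm of where they were (horizontal distance between wand and dock_mouth below 0.004 m and z of wand in the frame of dock_mouth between -0.003 and 0.003 m and angle between wand's own z axis and vertical below 0.08 rad and linear speed of wand below 0.02 m/s and distance of each of marker, pen, column, tub from where it was at the start of the episode below 0.02 m); the robot touches nothing.
It fails at once if the wand's nose is pushed in to its stop (more than 6.6 of 7 mm) (value of joint wand_nose above 0.0066 m).
It fails at once if a bystander (marker, pen, column or tub) is shoved more than 30 mm (distance of any of marker, pen, column, tub from where it was at the start of the episode above 0.03 m).
It also fails if it takes over 70 s, if anything falls off the work surface, if the arm or the gripper's body presses on something with over 40 N, if the wrist force passes 120 N, or if a joint passes its speed limit or range.

## Working session

There is one attempt and no reset: what is moved stays moved. The work goes in short steps, Python scripts to look and compute and a shell command to move; the robot and the scene stay as the last step left them, time stands still between calls to the robot, and variables do not carry over. Pictures are saved under pics/ and viewed, at most 10 in all, crops included, and the job is handed in when it is done.

```bash
mkdir -p pics; ls; cat > h.py <<'E'
import numpy as np, cv2
from cell import get_obs, cams, ticket, finder
def snap(n,f=None):
    im=cams.read_camera(n)
    if f: cv2.imwrite(f'pics/{f}.png',im[:,:,::-1])
    return im
def cal(n):
    c=cams.calibration(n);K=np.array([[c['fx'],0,c['cx']],[0,c['fy'],c['cy']],[0,0,1.]])
    return K,np.array(c['extrinsics'])
def proj(n,p):
    K,E=cal(n);q=K@(E[:3,:3]@np.asarray(p,float)+E[:3,3]);return q[:2]/q[2]
def P(n):
    K,E=cal(n);return K@E[:3]
def tri(obs): # list of (P, xy)
    A=[]
    for p,xy in obs: A+=[xy[0]*p[2]-p[0],xy[1]*p[2]-p[1]]
    v=np.linalg.svd(np.array(A))[2][-1];return v[:3]/v[3]
def onz(n,xy,z):
    p=P(n);A=np.array([xy[0]*p[2]-p[0],xy[1]*p[2]-p[1]])
    return np.append(np.linalg.solve(A[:,:2],-A[:,3]-A[:,2]*z),z)
E
python3 - <<'E'
from h import *
o=get_obs();print(o)
a=snap('scene');b=snap('side')
cv2.imwrite('pics/a.png',cv2.resize(np.vstack([a,b])[:,:,::-1],(480,600)) )
cv2.imwrite('pics/scene.png',a[:,:,::-1]);cv2.imwrite('pics/side.png',b[:,:,::-1])
for c in('scene','side'):
    K,E=cal(c);print(c,K[0,0],np.round(-E[:3,:3].T@E[:3,3],3))
    for n in['wand','wand_tip','dock','dock_mouth','well_1','stand','marker','pen','column','tub']:
        print(n,[(np.round(d['xy'],1).tolist(),round(d['p'],2)) for d in finder.tip_of(n,c)])
E
```

```text
pics
{'time_s': 0.0, 'qpos': array([76.95385403, 18.43933382, -4.01550546, 83.17704374,  1.29703699,
       78.54153964, -3.26196511]), 'joint_velocities': array([-0.14352162, -0.09919704, -0.08580132, -0.09248001,  0.01515205,
       -0.0260676 ,  0.00956967]), 'effort': array([-9.18877267e-04, -4.91292500e+01, -4.04302133e-01, -3.12533355e+01,
       -6.39675278e-02,  4.34120209e-02,  1.57358295e-04]), 'tool_pos': array([ 0.15541962, -0.63048169,  0.18673974]), 'tool_rot': array([-1.79887445e+02,  7.91872591e-03,  1.38543677e+01]), 'force': array([-0.47975687,  0.22698582,  0.3028143 ]), 'wrist_torque': array([ 0.04933646,  0.00061882, -0.0180163 ]), 'grasp_force': 0.0, 'grip_width': 0.08713184415282041}
scene 441.7855788007076 [ 1.432 -0.037  0.915]
wand [([246.4, 186.3], 0.78)]
wand_tip []
dock [([276.4, 261.4], 0.93), ([249.2, 208.7], 0.82), ([252.8, 177.1], 0.82)]
dock_mouth [([277.6, 241.7], 0.95), ([246.4, 183.3], 0.85), ([253.8, 160.5], 0.68)]
well_1 [([397.0, 218.4], 0.88), ([369.9, 225.7], 0.56), ([343.9, 223.6], 0.54)]
stand [([366.3, 239.4], 0.71)]
marker [([397.0, 222.3], 0.61), ([419.0, 200.4], 0.49), ([227.3, 245.4], 0.48)]
pen [([332.7, 194.4], 0.43)]
column [([418.0, 198.4], 0.79)]
tub [([369.2, 295.6], 0.57)]
side 392.0697344057267 [ 0.369 -0.779  0.754]
wand [([311.8, 292.5], 0.86)]
wand_tip []
dock [([240.2, 331.8], 0.85), ([308.6, 312.2], 0.81)]
dock_mouth [([384.2, 225.8], 0.85), ([311.4, 291.4], 0.71), ([233.5, 320.1], 0.61)]
well_1 [([328.5, 191.9], 0.8), ([300.8, 161.6], 0.69), ([311.3, 175.4], 0.69)]
stand [([313.3, 191.5], 0.75)]
marker [([393.6, 303.4], 0.76), ([256.8, 231.4], 0.18)]
pen [([255.4, 233.8], 0.65), ([313.2, 174.7], 0.25)]
column [([249.1, 168.0], 0.49)]
tub [([378.8, 174.9], 0.57)]
```

View pics/scene.png

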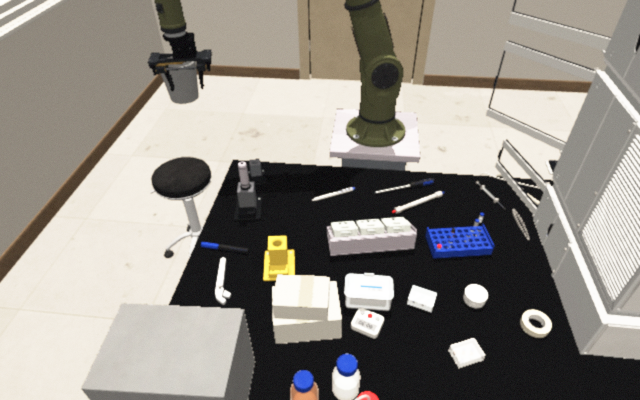

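View pics/side.png

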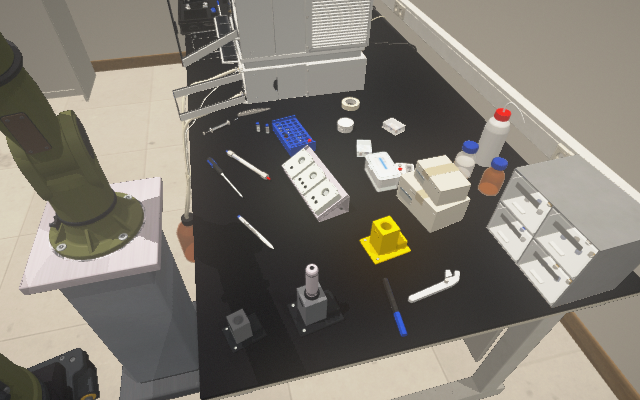

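```bash
python3 - <<'E'
from h import *
S,D=P('scene'),P('side')
for n,a,b in[('wand/mouth',(246.4,184.5),(311.6,292)),('dock base',(249.2,208.7),(308.6,312.2)),('small mouth',(253.8,160.5),(233.5,320.1)),('yellow',(277.6,241.7),(384.2,225.8)),
 ('wellA',(397,218.4),(300.8,161.6)),('wellB',(369.9,225.7),(311.3,175.4)),('wellC',(343.9,223.6),(328.5,191.9)),('stand',(366.3,239.4),(313.3,191.5))]:
    X=tri([(S,a),(D,b)]);print(n,X.round(3),(proj('scene',X)-a).round(1),(proj('side',X)-b).round(1))
for n,p in[('pen',(255.4,233.8)),('marker',(393.6,303.4)),('column',(249.1,168))]: print(n,onz('side',p,0).round(3))
a=cv2.imread('pics/scene.png');b=cv2.imread('pics/side.png')
c1=cv2.resize(b[240:360,210:370],(640,480),interpolation=cv2.INTER_CUBIC)[:, :400+240]
c2=cv2.resize(b[140:225,270:360],None,fx=4.4,fy=4.4,interpolation=cv2.INTER_CUBIC)
c1=cv2.resize(c1,(400,300));c2=cv2.resize(c2,(400,378))
out=np.zeros((378,800,3),np.uint8);out[:300,:400]=c1;out[:,400:]=c2;cv2.imwrite('pics/crop1.png',out)
E
```

```text
wand/mouth [ 0.47  -0.374  0.087] [-0.6  0.5] [-1.1 -1. ]
dock base [ 0.47  -0.371 -0.005] [ 0.9 -0.7] [1.6 1.4]
small mouth [ 0.315 -0.387  0.061] [ 0.2 -0.2] [0.5 0.5]
yellow [ 0.675 -0.241  0.079] [-0.1  0. ] [-0.1 -0.1]
wellA [0.542 0.063 0.059] [-1.5  1.7] [-1.8 -2.2]
wellB [ 0.562 -0.005  0.052] [ 0.4 -0.4] [0.5 0.6]
wellC [ 0.583 -0.081  0.065] [-1.5  1.4] [-1.9 -2. ]
stand [ 0.566 -0.012 -0.002] [ 0.2 -0.2] [0.2 0.2]
pen [ 0.387 -0.128  0.   ]
marker [ 0.65  -0.393  0.   ]
column [0.404 0.13  0.   ]
```

View pics/crop1.png

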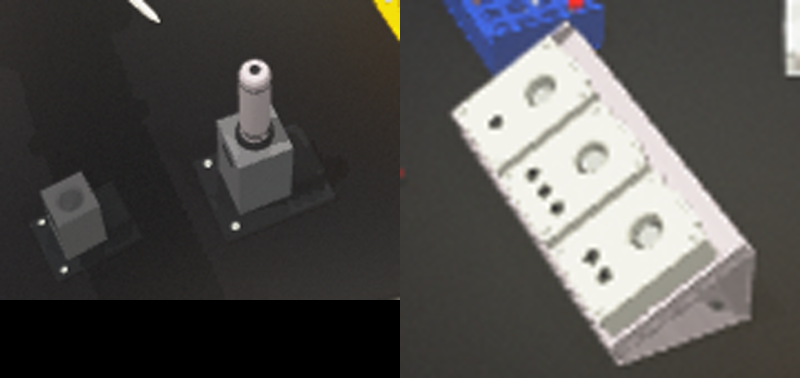

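The dock candidates in the scene picture are the yellow one at (277,242), the small grey one at (254,160) and the larger grey one at (246,183). The crop confirms that the wand stands in the larger grey dock, so that is the one. Going from the robot's left (+y), the holders carry one, three and two dots.

```bash
python3 -m creep '.045 .037 .02 0 .087;.045 .037 .02 0 .087;.045 .037 .02 0 .087;.045 .037 .02 0 .087;.045 .037 .02 0 .087;.045 .037 .02 0 .087;.04 .035 .02 0 .087;0 0 0 0 .087' 5
python3 - <<'E'
from h import *
o=get_obs();print(o['time_s'],o['tool_pos'].round(4),o['tool_rot'].round(2),o['qpos'].round(1))
K,E=cal('wrist');print(K[0,0],(-E[:3,:3].T@E[:3,3]).round(3),E[:3,:3].round(2).tolist())
np.save('P1.npy',P('wrist'))
snap('wrist','w1')
for n in['wand','dock_mouth','well_1','dock']: print(n,[(np.round(d['xy'],1).tolist(),round(d['p'],2)) for d in finder.tip_of(n,'wrist')])
E
```

```text
time_s: 2.1
tool_pos: [0.4707, -0.3692, 0.33]
tool_rot: [179.9, -0.3, 14.4]
force: [0.0, -0.7, 0.7]
grip_width: 0.0868
grasp_force: 0.0
2.1 [ 0.4707 -0.3692  0.33  ] [179.93  -0.27  14.44] [ 51.2  11.2 -18.7  76.5   3.4  92.6 -42.6]
301.88662084374397 [ 0.551 -0.348  0.528] [[0.25, -0.97, -0.0], [-0.92, -0.24, 0.3], [-0.29, -0.07, -0.95]]
wand [([318.4, 165.0], 0.66)]
dock_mouth [([316.4, 163.8], 0.94), ([306.6, 244.8], 0.72)]
well_1 [([27.5, 28.7], 0.73), ([80.3, 33.6], 0.68), ([134.2, 31.9], 0.6)]
dock [([317.4, 155.4], 0.88), ([305.3, 233.7], 0.66)]
```

View pics/w1.png

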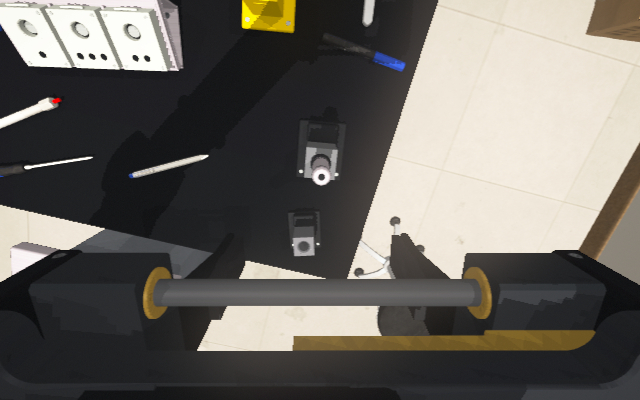

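```bash
python3 - <<'E'
from h import *
import json
L=[]
E
cat > look.py <<'E'
from h import *
import json,os
o=get_obs();p=P('wrist');snap('wrist','w_%.1f'%o['time_s'])
r={n:[(d['xy'],d['p']) for d in finder.tip_of(n,'wrist')] for n in['well_1','dock_mouth','wand']}
L=json.load(open('L.json')) if os.path.exists('L.json') else []
L.append((p.tolist(),{k:[(list(map(float,a)),float(b)) for a,b in v] for k,v in r.items()}));json.dump(L,open('L.json','w'))
print(o['tool_pos'].round(4),o['tool_rot'].round(2))
for k,v in r.items(): print(k,[(np.round(a,1).tolist(),round(b,2)) for a,b in v])
E
python3 look.py
python3 -m creep '.01 .05 0 0 .087;.01 .05 0 0 .087;.01 .05 0 0 .087;.02 .05 0 0 .087;0 0 0 0 .087;0 0 0 0 .087'
python3 look.py
python3 -m creep '.015 .05 0 0 .087;.015 .05 0 0 .087;.02 .05 0 0 .087;0 0 0 0 .087;0 0 0 0 .087'
python3 look.py
```

```text
[ 0.464  -0.3756  0.3272] [-1.7998e+02  8.0000e-02  1.3680e+01]
well_1 [([123.2, 26.6], 0.96), ([72.5, 24.6], 0.68), ([22.5, 23.6], 0.6)]
dock_mouth [([300.4, 244.4], 0.72), ([315.3, 159.9], 0.67)]
wand [([316.7, 158.1], 0.6)]
time_s: 3.3
tool_pos: [0.5153, -0.1751, 0.3278]
tool_rot: [180.0, 0.0, 13.8]
force: [-0.0, -0.3, -0.2]
grip_width: 0.0868
grasp_force: 0.0
[ 0.5153 -0.1751  0.3278] [1.7996e+02 4.0000e-02 1.3810e+01]
well_1 [([163.2, 98.5], 0.66), ([211.7, 103.5], 0.61), ([261.0, 99.4], 0.57), ([435.6, 218.9], 0.28)]
dock_mouth [([394.3, 57.1], 0.96), ([429.8, 221.4], 0.78)]
wand [([433.6, 218.8], 0.93)]
time_s: 4.12
tool_pos: [0.5656, -0.0255, 0.3276]
tool_rot: [180.0, 0.0, 13.8]
force: [0.2, -0.8, -0.5]
grip_width: 0.0867
grasp_force: 0.0
[ 0.5656 -0.0255  0.3276] [1.7997e+02 5.0000e-02 1.3770e+01]
well_1 [([350.1, 157.3], 0.93), ([300.5, 158.8], 0.93), ([258.5, 155.5], 0.57)]
dock_mouth [([484.0, 117.4], 0.82), ([331.4, 23.8], 0.73)]
wand []
```

```bash
cat > fit.py <<'E'
from h import *
import json
from scipy.optimize import least_squares
L=json.load(open('L.json'));Ps=[np.array(l[0]) for l in L]
W=[sorted([a for a,b in l[1]['well_1'] if b>.5]) for l in L] # left first = one dot
pj=lambda p,X:(lambda q:q[:2]/q[2])(p@np.append(X,1))
ob=[(Ps[i],[W[i][0],W[i][1],W[i][2]]) for i in range(3)]+[(P('scene'),[(397,218.4),(369.9,225.7),(343.9,223.6)]),(P('side'),[(300.8,161.6),(311.3,175.4),(328.5,191.9)])]
def mod(v): return [np.array([v[0]-np.sin(v[3])*.072*k,v[1]+np.cos(v[3])*.072*k,v[2]]) for k in(1,0,-1)]
f=lambda v:np.concatenate([pj(p,X)-w for p,ws in ob for X,w in zip(mod(v),ws)])
s=least_squares(f,[.56,0,.06,.25],loss='soft_l1')
print('yaw',np.degrees(s.x[3]),'cost',s.cost);print(np.round(f(s.x).reshape(-1,6),1))
for n,X in zip('132',mod(s.x)):print('well',n,X.round(4))
for k,idx in(('wand',(0,1)),):
  o2=[(Ps[i],L[i][1][k][0][0]) for i in idx]+[(P('scene'),(246.4,186.3)),(P('side'),(311.8,292.5))]
  X=tri(o2);print(k,X.round(4),[(pj(p,X)-w).round(1).tolist() for p,w in o2])
o2=[(Ps[0],(315.3,159.9)),(Ps[1],(429.8,221.4)),(Ps[2],(484,117.4)),(P('scene'),(246.4,183.3)),(P('side'),(311.4,291.4))]
o2=[o2[i] for i in(0,1,3,4)]
X=tri(o2);print('mouth',X.round(4),[(pj(p,X)-w).round(1).tolist() for p,w in o2])
E
python3 fit.py
```

```text
yaw 12.861076171886822 cost 24.618321691962915
[[-2.2  0.9  0.2  0.8  1.8 -0.3]
 [ 0.5  0.2  0.9 -3.9  0.4  1.1]
 [-1.1  0.4  3.  -2.1 -0.5  0.1]
 [-0.3  4.1  1.  -1.   1.1  3.3]
 [ 0.1 -2.5  1.1 -1.2 -3.6 -1.2]]
well 1 [0.5485 0.0669 0.0561]
well 3 [ 0.5645 -0.0033  0.0561]
well 2 [ 0.5806 -0.0735  0.0561]
wand [ 0.4711 -0.3732  0.082 ] [[0.5, -0.6], [-0.6, 0.6], [-0.4, 0.2], [-0.5, -0.6]]
mouth [ 0.4682 -0.3719  0.0883] [[0.6, 0.0], [3.2, 0.9], [0.0, 1.0], [-1.7, -1.4]]
```

```bash
ls pics; python3 - <<'E'
import cv2,glob,numpy as np
c=[cv2.imread(f) for f in sorted(glob.glob('pics/w_*.png'))]
a=cv2.resize(c[1][60:150,125:300],(800,411),interpolation=cv2.INTER_CUBIC)
b=cv2.resize(c[2][130:200,225:385],(800,350),interpolation=cv2.INTER_CUBIC)
cv2.imwrite('pics/c2.png',cv2.resize(np.vstack([a,b]),(630,599)))
E
```

```text
a.png
crop1.png
scene.png
side.png
w1.png
w_2.4.png
w_3.3.png
w_4.1.png
```

View pics/c2.png

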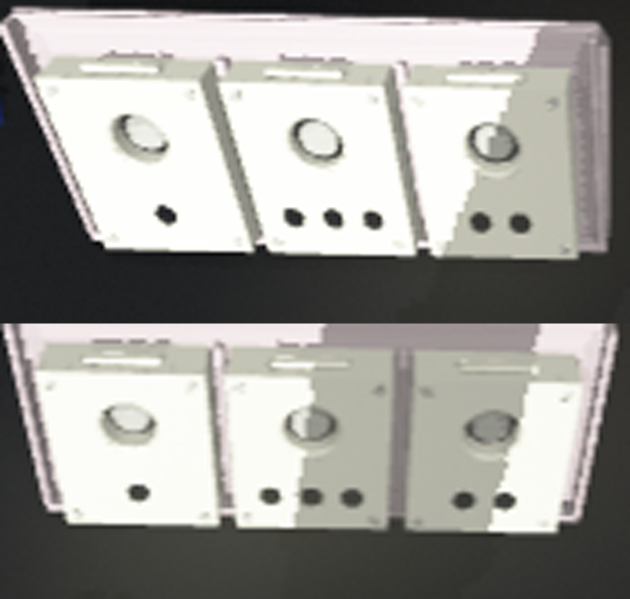

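```bash
sed -i "s/^ob=.*/ob=[(Ps[1],[(163.6,98.4),(213.1,99.5),(261.9,100.3)]),(Ps[2],[(257.5,155.5),(304,156.3),(349.7,156.6)])]/" fit.py; python3 fit.py
```

```text
yaw 12.916736212830155 cost 0.32934056019075464
[[ 0.4  0.  -0.2 -0.2 -0.3 -0.2]
 [ 0.1  0.1 -0.2 -0.   0.2  0.4]]
well 1 [0.549  0.0666 0.0557]
well 3 [ 0.5651 -0.0036  0.0557]
well 2 [ 0.5812 -0.0737  0.0557]
wand [ 0.4711 -0.3732  0.082 ] [[0.5, -0.6], [-0.6, 0.6], [-0.4, 0.2], [-0.5, -0.6]]
mouth [ 0.4682 -0.3719  0.0883] [[0.6, 0.0], [3.2, 0.9], [0.0, 1.0], [-1.7, -1.4]]
```

```bash
python3 -m creep '-.0135 -.05 0 0 .087;-.0135 -.05 0 0 .087;-.0135 -.05 0 0 .087;-.0135 -.05 0 0 .087;-.0135 -.05 0 0 .087;-.0135 -.05 0 0 .087;-.0135 -.0475 0 0 .087;0 0 0 0 .087'
python3 -m creep '0 0 -.04 0 .087;0 0 -.05 0 .087;0 0 -.05 0 .087;0 0 -.04 0 .087;0 0 -.0225 0 .087;0 0 0 0 .06;0 0 0 0 .06'
```

```text
time_s: 5.32
tool_pos: [0.4671, -0.3779, 0.3269]
tool_rot: [180.0, 0.2, 13.2]
force: [0.6, 0.5, 0.4]
grip_width: 0.0867
grasp_force: 0.0
time_s: 6.2
tool_pos: [0.4719, -0.372, 0.1269]
tool_rot: [179.9, -0.1, 13.8]
force: [0.2, -0.5, 0.6]
grip_width: 0.0742
grasp_force: 0.0
```

```bash
python3 -m creep '0 0 0 0 .03;0 0 0 0 .015;0 0 0 0 .01;0 0 0 0 .01;0 0 0 0 .01;0 0 0 0 .01' 15
python3 -m creep '0 0 .012 0 .01;0 0 .02 0 .01;0 0 .02 0 .01;0 0 0 0 .01'
python3 - <<'E'
from h import *
o=get_obs();print(o['tool_pos'].round(4))
for c in('scene','side'):
    snap(c,c+'2')
    print([(np.round(d['xy'],1).tolist(),round(d['p'],2)) for d in finder.tip_of('wand',c)],proj(c,[*o['tool_pos'][:2],o['tool_pos'][2]+.019-.064]).round(1))
E
```

```text
time_s: 6.95
tool_pos: [0.4712, -0.3718, 0.1254]
tool_rot: [180.0, -0.0, 13.9]
force: [0.9, -0.2, -0.1]
grip_width: 0.0226
grasp_force: 15.0
time_s: 7.45
tool_pos: [0.4723, -0.3722, 0.1796]
tool_rot: [179.8, -0.1, 13.9]
force: [0.6, 0.1, -1.8]
grip_width: 0.0226
grasp_force: 15.0
[ 0.4723 -0.3722  0.1796]
[([239.9, 172.6], 0.89)] [244.  172.7]
[([312.0, 281.1], 0.73)] [311.9 276.2]
```

```bash
python3 -m creep '0 0 .008 0 .01;-.0097 -.0024 0 0 .01;-.0097 -.0024 -.001 0 .01;-.0097 -.0024 -.002 0 .01;-.0097 -.0024 -.0023 0 .01;0 0 0 0 .01' 8
python3 -m creep '-.0097 -.0024 -.0033 0 .01;-.0097 -.0024 -.0043 0 .01;-.0097 -.0024 -.0056 0 .01;0 0 0 0 .01'
python3 - <<'E'
from h import *
a=snap('scene')[100:240,180:320];b=snap('side')[220:360,240:380]
cv2.imwrite('pics/t1.png',cv2.resize(np.hstack([a,b])[:,:,::-1],(800,400),interpolation=cv2.INTER_CUBIC))
E
```

```text
time_s: 8.4
tool_pos: [0.4311, -0.3818, 0.1799]
tool_rot: [180.0, 0.0, 13.8]
force: [0.3, -0.0, -1.5]
grip_width: 0.0231
grasp_force: 8.0
time_s: 8.9
tool_pos: [0.4018, -0.3888, 0.1662]
tool_rot: [-180.0, 0.1, 13.8]
force: [-0.1, -0.3, -0.5]
grip_width: 0.0229
grasp_force: 8.0
```

View pics/t1.png

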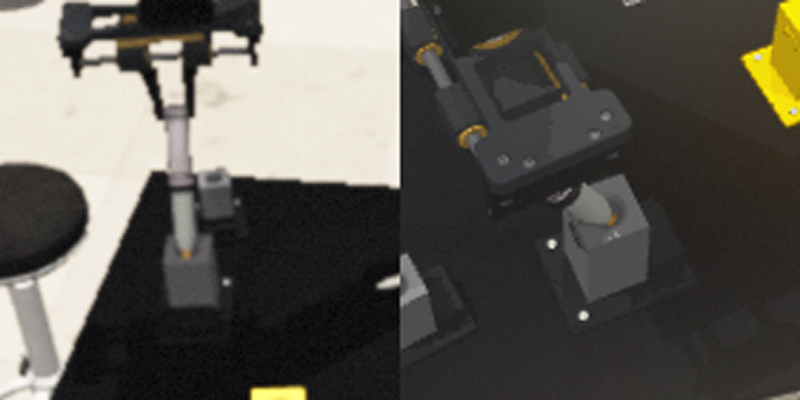

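```bash
python3 -m creep '0 0 0 0 .01;0 0 .03 0 .01;0 0 .05 0 .01;0 0 .04 0 .01;0 0 0 0 .01;0 0 0 0 .01' 30
cat > tilt.py <<'E'
from h import *
import sys
o=get_obs();t=o['tool_pos'];G=t+[0,0,.019];yaw=np.radians(o['tool_rot'][2]);x=np.array([np.cos(yaw),np.sin(yaw),0]);y=np.array([-np.sin(yaw),np.cos(yaw),0])
T=[];O=[]
for c in('scene','side','wrist'):
    im=snap(c);cv2.imwrite('pics/q_%s.png'%c,im[:,:,::-1])
    a=finder.tip_of('wand_tip',c);b=finder.tip_of('wand',c)
    print(c,[(d['xy'],d['p']) for d in a][:2],[(d['xy'],d['p']) for d in b][:2],'G',proj(c,G).round(1))
    for th in(20,25,30,35):
        th=np.radians(th);print('   ',round(np.degrees(th)),proj(c,G-.136*(np.array([0,0,1])*np.cos(th)-x*np.sin(th))).round(1),end='')
    print()
    if a and c!='wrist':T.append((P(c),a[0]['xy']))
    if b and c!='wrist':O.append((P(c),b[0]['xy']))
print('G',G.round(4),o['force'].round(2))
for n,Q in(('tip',T),('org',O)):
    if len(Q)>1:
        d=tri(Q)-G;print(n,'rel x,y,z',round(d@x,4),round(d@y,4),round(d[2],4),'tilt',np.degrees(np.arctan2(d@x,-d[2])))
E
python3 tilt.py
```

```text
time_s: 9.75
tool_pos: [0.403, -0.3881, 0.2859]
tool_rot: [-179.9, 0.1, 13.9]
force: [-0.2, -0.6, -2.2]
grip_width: 0.0216
grasp_force: 30.0
scene [] [([236.1, 130.8], 0.91)] G [236.8 107.3]
    20 [242.7 155.5]    25 [242.4 156.5]    30 [242.2 157.1]    35 [241.9 157.4]
side [] [([291.5, 246.1], 0.59)] G [270.3 229.4]
    20 [299.4 267.4]    25 [304.9 263.5]    30 [310.2 259.5]    35 [315.2 255.2]
wrist [([320.5, 135.3], 0.37)] [([321.7, 178.6], 0.68)] G [317.5 239.5]
    20 [317.5 142.5]    25 [317.5 131.8]    30 [317.6 121.1]    35 [317.6 110.3]
G [ 0.403  -0.3881  0.3049] [-0.23 -0.58 -2.16]
org rel x,y,z 0.0317 -0.0073 -0.0529 tilt 30.93510136146932
```

```bash
python3 - <<'E'
import cv2,numpy as np
a=cv2.imread('pics/q_wrist.png')[90:250,240:400];b=cv2.imread('pics/q_side.png')[190:290,240:340]
r=lambda i:cv2.resize(i,(400,400),interpolation=cv2.INTER_CUBIC)
cv2.imwrite('pics/t2.png',np.hstack([r(a),r(b)]))
E
```

```text
(no output)
```

View pics/t2.png

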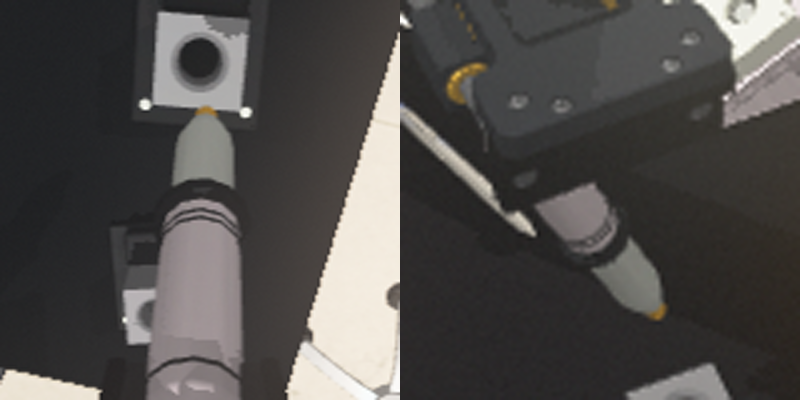

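```bash
python3 - <<'E'
from h import *
o=get_obs();G=o['tool_pos']+[0,0,.019];yaw=np.radians(o['tool_rot'][2]);x=np.array([np.cos(yaw),np.sin(yaw),0]);y=np.array([-np.sin(yaw),np.cos(yaw),0])
p=[(P('wrist'),(322.4,133.2)),(P('side'),(304.5,268.7))]
X=tri(p);d=X-G;print(d@x,d@y,d[2],np.linalg.norm(d),np.degrees(np.arctan2(d@x,-d[2])))
print(proj('wrist',X),proj('side',X))
E
```

```text
0.05474682830656841 -0.004188089331077959 -0.13227454351921028 0.1432177019962596 22.484069895146607
[322.01692571 133.79927966] [304.74147707 268.72614477]
```

```bash
python3 -m creep '.01 .0554 -.005 0 .01;.01 .0554 -.005 0 .01;.01 .0554 -.005 0 .01;.01 .0554 -.005 0 .01;.01 .0554 -.005 0 .01;.01 .0554 -.005 0 .01;.01 .0554 -.005 0 .01;.01 .055 -.005 0 .01' 40
python3 -m creep '0 0 -.035 0 .01;0 0 -.02 0 .01;0 0 0 0 .01;0 0 0 0 .01'
cat > tip.py <<'E'
from h import *
o=get_obs();t=o['tool_pos']
print(t.round(4),o['tool_rot'].round(2))
ims=[]
for c in('scene','side','wrist'):
    im=snap(c);cv2.imwrite('pics/q_%s.png'%c,im[:,:,::-1]);a=finder.tip_of('wand_tip',c);e=proj(c,t+[.0541,.009,-.1133])
    print(c,[(d['xy'].round(1) if hasattr(d['xy'],'round') else d['xy'],d['p']) for d in a][:2],'exp',e.round(1))
    x0,y0=np.clip(e.astype(int)-35,0,[570,330]);print('crop',x0,y0);ims.append(cv2.resize(im[y0:y0+70,x0:x0+70,::-1],(266,266),interpolation=cv2.INTER_CUBIC))
import sys;cv2.imwrite('pics/%s.png'%sys.argv[1],np.hstack(ims))
E
python3 tip.py k1
```

```text
time_s: 11.2
tool_pos: [0.4833, 0.0561, 0.247]
tool_rot: [179.9, -0.0, 13.8]
force: [1.2, -0.3, -1.1]
grip_width: 0.0215
grasp_force: 40.0
time_s: 11.7
tool_pos: [0.4839, 0.0544, 0.1929]
tool_rot: [180.0, -0.1, 13.8]
force: [-0.6, -0.1, -1.4]
grip_width: 0.0212
grasp_force: 40.0
[0.4839 0.0544 0.1929] [ 1.7998e+02 -8.0000e-02  1.3840e+01]
scene [] exp [396.3 213.6]
crop 361 178
side [([396.0, 304.3], 0.57)] exp [297.4 153.7]
crop 262 118
wrist [([321.9, 134.7], 0.41), ([387.9, 123.5], 0.21)] exp [321.9 133.7]
crop 286 98
```

View pics/k1.png

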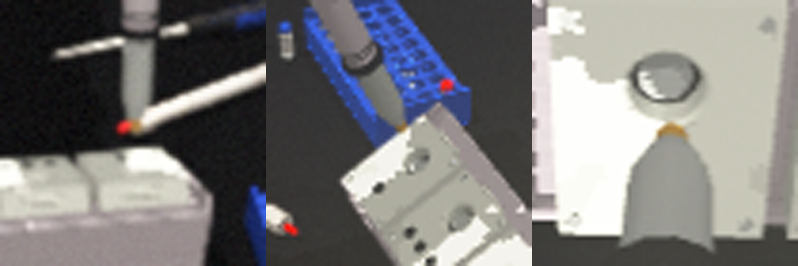

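```bash
python3 - <<'E'
from h import *
t=get_obs()['tool_pos'];p=[(P('wrist'),(322.8,131.2)),(P('side'),(298,151.9)),(P('scene'),(396.5,211.9))]
for q in(p,p[:2],p[1:]):
    X=tri(q);print(X.round(4),(X-t).round(4))
W=[.549,.0666,.0557]
for c in('wrist','side','scene'):print(c,proj(c,X).round(1),'well',proj(c,W).round(1))
E
```

```text
[0.5399 0.063  0.0869] [ 0.0563  0.0086 -0.1056]
[0.5404 0.0636 0.0854] [ 0.0568  0.0092 -0.1071]
[0.5394 0.0629 0.0868] [ 0.0558  0.0085 -0.1057]
wrist [322.9 133.1] well [321.2 120.7]
side [297.8 151.7] well [301.1 159.2]
scene [396.4 212. ] well [396.6 222.7]
```

```bash
python3 -m creep '-.0058 .0002 -.0031 0 .01;.0047 .0011 -.0088 0 .01;.0047 .0011 -.0088 0 .01;.0047 .0011 -.0088 0 .01;0 0 0 0 .01;0 0 0 0 .01'
python3 -m creep '.0009 .0002 -.0018 0 .01;0 0 0 0 .01'
python3 -m creep '.0009 .0002 -.0018 0 .01;0 0 0 0 .01'
python3 tip.py k2
```

```text
time_s: 12.75
tool_pos: [0.4916, 0.058, 0.1624]
tool_rot: [-180.0, 0.0, 13.9]
force: [0.2, -0.0, -2.1]
grip_width: 0.0212
grasp_force: 40.0
time_s: 13.0
tool_pos: [0.4925, 0.058, 0.1606]
tool_rot: [180.0, -0.0, 13.9]
force: [0.4, 0.6, -1.3]
grip_width: 0.0214
grasp_force: 40.0
time_s: 13.25
tool_pos: [0.4933, 0.0583, 0.1587]
tool_rot: [180.0, 0.0, 13.9]
force: [-0.2, -0.5, -2.1]
grip_width: 0.0215
grasp_force: 40.0
[0.4933 0.0583 0.1587] [1.800e+02 1.000e-02 1.386e+01]
scene [] exp [396.4 225. ]
crop 361 189
side [([314.0, 189.4], 0.53), ([292.4, 144.6], 0.46)] exp [300.6 162. ]
crop 265 127
wrist [] exp [322.  133.9]
crop 286 98
```

View pics/k2.png

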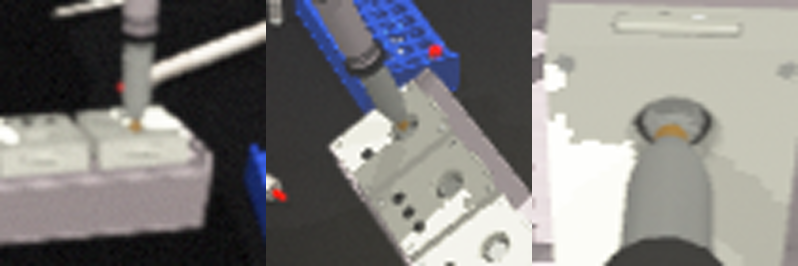

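```bash
for i in 1; do python3 -m creep '.0007 .0002 -.0013 0 .01;0 0 0 0 .01;0 0 0 0 .01'|grep -E 'pos|force: \['
python3 -m creep '.0007 .0002 -.0013 0 .01;0 0 0 0 .01;0 0 0 0 .01'|grep -E 'pos|force: \['; done
```

```text
tool_pos: [0.494, 0.0585, 0.1574]
force: [-0.2, 0.1, -0.9]
tool_pos: [0.4947, 0.0587, 0.1562]
force: [0.1, 0.1, -2.5]
```

```bash
python3 -m creep '.0007 .0002 -.0013 0 .01;0 0 0 0 .01;0 0 0 0 .01'|grep -E 'pos|force: \['
python3 -m creep '.0007 .0002 -.0013 0 .01;0 0 0 0 .01;0 0 0 0 .01'|grep -E 'pos|force: \['
```

```text
tool_pos: [0.4954, 0.0589, 0.1548]
force: [0.7, 1.3, -1.7]
tool_pos: [0.4962, 0.0591, 0.1538]
force: [-0.8, -0.6, 1.3]
```

```bash
python3 -m creep '.0007 .0002 -.0013 0 .01;0 0 0 0 .01;0 0 0 0 .01'|grep -E 'pos|force: \['
python3 -m creep '.0005 .0001 -.0009 0 .01;0 0 0 0 .01;0 0 0 0 .01;0 0 0 0 .01'|grep -E 'pos|force: \['
```

```text
tool_pos: [0.4968, 0.0593, 0.1524]
force: [-1.6, 0.1, 3.0]
tool_pos: [0.4973, 0.0594, 0.1514]
force: [-1.4, -0.1, 2.4]
```

```bash
python3 -m creep '.0003 .0001 -.0005 0 .01;0 0 0 0 .01;0 0 0 0 .01;0 0 0 0 .01;0 0 0 0 .01;0 0 0 0 .01;0 0 0 0 .01;0 0 0 0 .01'
python3 - <<'E'
from h import *
print(get_obs()['force'])
E
```

```text
time_s: 16.92
tool_pos: [0.4976, 0.0595, 0.1509]
tool_rot: [180.0, 0.0, 13.9]
force: [-1.5, -0.5, 3.1]
grip_width: 0.0213
grasp_force: 40.0
[-1.47130676 -0.54333452  3.12998577]
```

```bash
python3 -m creep '-.0056 -.0013 .0105 0 .01;-.0056 -.0013 .0105 0 .01;-.0056 -.0013 .0105 0 .01;.0107 -.0468 0 0 .01;.0107 -.0468 0 0 .01;.0108 -.0467 0 0 .01;0 0 0 0 .01;0 0 0 0 .01'
python3 -m creep '.005 .0011 -.0094 0 .01;.005 .0011 -.0094 0 .01;0 0 0 0 .01;0 0 0 0 .01'
python3 tip.py k3
```

```text
time_s: 17.92
tool_pos: [0.5129, -0.0841, 0.1827]
tool_rot: [-180.0, -0.0, 13.8]
force: [0.3, 0.6, -1.9]
grip_width: 0.0213
grasp_force: 40.0
time_s: 18.42
tool_pos: [0.523, -0.0822, 0.1634]
tool_rot: [-180.0, 0.0, 13.9]
force: [0.1, -0.0, -1.6]
grip_width: 0.0214
grasp_force: 40.0
[ 0.523  -0.0822  0.1634] [-1.7999e+02  2.0000e-02  1.3890e+01]
scene [] exp [345.1 227.5]
crop 310 192
side [] exp [323.5 192.5]
crop 288 157
wrist [([319.7, 133.3], 0.49)] exp [321.5 133.9]
crop 286 98
```

View pics/k3.png

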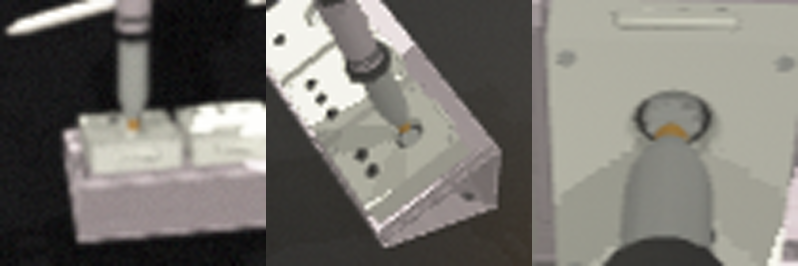

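```bash
python3 -m creep '.0009 .0002 -.0018 0 .01;.0009 .0002 -.0018 0 .01;0 0 0 0 .01;0 0 0 0 .01'|grep -E 'pos|force: \['
python3 -m creep '.0007 .0002 -.0013 0 .01;0 0 0 0 .01;0 0 0 0 .01'|grep -E 'pos|force: \['
```

```text
tool_pos: [0.5248, -0.0821, 0.16]
force: [0.1, 0.0, -1.9]
tool_pos: [0.5255, -0.0819, 0.1587]
force: [0.6, 0.4, -1.5]
```

```bash
python3 -m creep '.0007 .0002 -.0013 0 .01;0 0 0 0 .01;0 0 0 0 .01'|grep -E 'pos|force: \['
python3 -c "
from h import *
print(get_obs()['force'])"
```

```text
tool_pos: [0.5262, -0.0817, 0.1574]
force: [-0.1, -0.1, -1.3]
[-0.05860204 -0.12598048 -1.27481306]
```

```bash
python3 -m creep '.0007 .0002 -.0013 0 .01;0 0 0 0 .01;0 0 0 0 .01'|grep -E 'pos|force: \['
python3 -m creep '.0007 .0002 -.0013 0 .01;0 0 0 0 .01;0 0 0 0 .01'|grep -E 'pos|force: \['
```

```text
tool_pos: [0.527, -0.0815, 0.1562]
force: [-0.8, -0.1, -0.2]
tool_pos: [0.5277, -0.0814, 0.155]
force: [-0.7, -0.2, 1.4]
```

```bash
python3 -m creep '.0007 .0002 -.0013 0 .01;0 0 0 0 .01;0 0 0 0 .01'|grep -E 'pos|force: \['
python3 -m creep '.0003 .0001 -.0005 0 .01;0 0 0 0 .01;0 0 0 0 .01'|grep -E 'pos|force: \['
python3 -m creep '0 0 0 0 .01;0 0 0 0 .01;0 0 0 0 .01;0 0 0 0 .01;0 0 0 0 .01;0 0 0 0 .01'|grep -E 'pos|force: \['
```

```text
tool_pos: [0.5283, -0.0812, 0.1536]
force: [-2.0, -1.5, 3.3]
tool_pos: [0.5286, -0.081, 0.1531]
force: [-2.2, -0.1, 3.7]
tool_pos: [0.5286, -0.0811, 0.153]
force: [-1.6, 0.1, 3.6]
```

```bash
python3 -m creep '-.0056 -.0013 .0105 0 .01;-.0056 -.0013 .0105 0 .01;-.0056 -.0013 .0105 0 .01;-.008 .035 0 0 .01;-.0081 .0351 0 0 .01;0 0 0 0 .01;0 0 0 0 .01'
python3 -m creep '.0056 .0013 -.0105 0 .01;.0056 .0013 -.0105 0 .01;0 0 0 0 .01;0 0 0 0 .01'
python3 -m creep '.0009 .0002 -.0018 0 .01;0 0 0 0 .01;0 0 0 0 .01'|grep -E 'pos|force: \['
python3 - <<'E'
from h import *
snap('wrist','f3');print(finder.tip_of('wand_tip','wrist')[:1],proj('wrist',[.5651,-.0036,.0557]))
E
```

```text
time_s: 23.1
tool_pos: [0.4958, -0.0157, 0.1849]
tool_rot: [179.9, -0.0, 13.8]
force: [-0.3, -0.2, -2.2]
grip_width: 0.0213
grasp_force: 40.0
time_s: 23.6
tool_pos: [0.5069, -0.0123, 0.1632]
tool_rot: [-180.0, 0.0, 13.9]
force: [-0.2, 0.2, -0.9]
grip_width: 0.0215
grasp_force: 40.0
tool_pos: [0.5079, -0.012, 0.1618]
force: [0.7, 0.4, -1.8]
[{'xy': [322.7, 135.4], 'p': 0.54}] [323.39990476 131.58711445]
```

```bash
python3 -m creep '.0007 .0002 -.0013 0 .01;0 0 0 0 .01;0 0 0 0 .01'|grep -E 'pos|force: \['
python3 -m creep '.0007 .0002 -.0013 0 .01;0 0 0 0 .01;0 0 0 0 .01'|grep -E 'pos|force: \['
```

```text
tool_pos: [0.5085, -0.0118, 0.1603]
force: [0.4, 0.6, -1.1]
tool_pos: [0.5092, -0.0116, 0.1591]
force: [1.0, 0.2, -1.6]
```

```bash
python3 -m creep '.0007 .0002 -.0013 0 .01;0 0 0 0 .01;0 0 0 0 .01'|grep -E 'pos|force: \['
```

```text
tool_pos: [0.5099, -0.0114, 0.1578]
force: [-0.5, -0.3, -1.5]
```

```bash
python3 -m creep '.0007 .0002 -.0013 0 .01;0 0 0 0 .01;0 0 0 0 .01'|grep -E 'pos|force: \['
python3 -m creep '.0007 .0002 -.0013 0 .01;0 0 0 0 .01;0 0 0 0 .01'|grep -E 'pos|force: \['
```

```text
tool_pos: [0.5107, -0.0112, 0.1566]
force: [0.1, -1.2, -0.9]
tool_pos: [0.5114, -0.011, 0.1554]
force: [-1.1, -0.2, 1.6]
```

```bash
python3 -m creep '.0007 .0002 -.0013 0 .01;0 0 0 0 .01;0 0 0 0 .01'|grep -E 'pos|force: \['
python3 -m creep '.0003 .0001 -.0005 0 .01;0 0 0 0 .01;0 0 0 0 .01'|grep -E 'pos|force: \['
python3 -m creep '0 0 0 0 .01;0 0 0 0 .01;0 0 0 0 .01;0 0 0 0 .01;0 0 0 0 .01;0 0 0 0 .01'|grep -E 'time|pos|force: \['
```

```text
tool_pos: [0.512, -0.0109, 0.154]
force: [-2.3, 0.2, 3.0]
tool_pos: [0.5123, -0.0107, 0.1534]
force: [-1.4, -0.5, 3.8]
time_s: 27.45
tool_pos: [0.5123, -0.0107, 0.1534]
force: [-2.3, -0.7, 3.4]
```

```bash
python3 -m creep '-.0056 -.0013 .0105 0 .01;-.0056 -.0013 .0105 0 .01;-.0056 -.0013 .0105 0 .01;0 0 .03 0 .01;0 0 .03 0 .01;-.0115 -.0523 0 0 .01;-.0115 -.0523 0 0 .01;-.0115 -.0523 0 0 .01'
python3 -m creep '-.0115 -.0523 0 0 .01;-.0115 -.0523 0 0 .01;-.0115 -.0523 0 0 .01;-.0115 -.0523 0 0 .01;0 0 -.025 0 .01;0 0 0 0 .01;0 0 0 0 .01'
python3 - <<'E'
from h import *
o=get_obs();t=o['tool_pos'];print(t.round(4))
X=t+[.0563,.0088,-.106];Q=[]
for c in('scene','side','wrist'):
    im=snap(c,'r_'+c);print(c,[(d['xy'],round(d['p'],2)) for d in finder.tip_of('wand_tip',c)][:1],'exp',proj(c,X).round(1),'mouth',[(d['xy'],round(d['p'],2)) for d in finder.tip_of('dock_mouth',c)],proj(c,[.4713,-.3723,.082]).round(1))
    # brass pixels near the expected tip
    e=proj(c,X).astype(int);h=cv2.cvtColor(im,cv2.COLOR_RGB2HSV);m=np.zeros(h.shape[:2],bool);m[e[1]-10:e[1]+10,e[0]-10:e[0]+10]=1
    m&=(h[...,0]>8)&(h[...,0]<28)&(h[...,1]>110)&(h[...,2]>70)
    ys,xs=np.nonzero(m);print('  brass',len(xs),xs.mean() if len(xs) else 0,ys.min() if len(ys) else 0,ys.max() if len(ys) else 0)
E
```

```text
time_s: 28.45
tool_pos: [0.4605, -0.1731, 0.2458]
tool_rot: [179.9, -0.1, 13.9]
force: [0.9, -0.3, -2.3]
grip_width: 0.0213
grasp_force: 40.0
time_s: 29.32
tool_pos: [0.4158, -0.38, 0.221]
tool_rot: [180.0, -0.0, 13.9]
force: [-0.7, 0.2, -1.8]
grip_width: 0.0214
grasp_force: 40.0
[ 0.4158 -0.38    0.221 ]
scene [] exp [245.2 178. ] mouth [([277.8, 242.2], 0.63), ([246.6, 188.8], 0.62), ([251.1, 160.8], 0.59)] [246.3 186.6]
  brass 11 244.72727272727272 175 178
side [] exp [311.6 281.6] mouth [([309.4, 290.6], 0.93), ([236.4, 319.8], 0.91), ([376.2, 179.5], 0.69), ([384.9, 224.5], 0.66)] [311.2 291.5]
  brass 6 311.6666666666667 281 283
wrist [([321.9, 133.7], 0.38)] exp [322.4 131.8] mouth [([322.9, 132.8], 0.64), ([302.6, 243.4], 0.58), ([126.4, 142.8], 0.52)] [322.7 129.9]
  brass 25 322.16 130 133
```

```bash
python3 -m creep '.002 -.0008 -.02 0 .01;0 0 -.015 0 .01;0 0 -.01 0 .01;0 0 0 0 .01;0 0 0 0 .01'
python3 -m creep '0 0 0 0 .01;.0097 .0024 .0045 0 .01;.0097 .0024 .0035 0 .01;.0097 .0024 .0025 0 .01;0 0 0 0 .01' 8
```

```text
time_s: 30.4
tool_pos: [0.4173, -0.3817, 0.1754]
tool_rot: [180.0, -0.0, 13.9]
force: [0.0, 0.2, -0.1]
grip_width: 0.0214
grasp_force: 40.0
time_s: 31.02
tool_pos: [0.4475, -0.3735, 0.1856]
tool_rot: [-180.0, -0.0, 14.0]
force: [-0.8, -0.3, -1.3]
grip_width: 0.0229
grasp_force: 8.0
```

```bash
python3 -m creep '.0097 .002 .0013 0 .01;.0097 .001 .0006 0 .01;.0097 .001 0 0 .01;0 0 0 0 .01;0 0 0 0 .01' 8
python3 - <<'E'
from h import *
o=get_obs();t=o['tool_pos'];G=t+[0,0,.019];print(t.round(4))
Q=[]
for c in('scene','side','wrist'):
    snap(c,'u_'+c);b=finder.tip_of('wand',c)
    print(c,[(d['xy'],round(d['p'],2)) for d in b][:2],'exp upright',proj(c,G-[0,0,.064]).round(1),'if 10deg',proj(c,G+.064*np.array([.17*.971,.17*.2385,-.985])).round(1))
    if b: Q.append((P(c),b[0]['xy']))
if len(Q)>1:print((tri(Q)-G).round(4))
E
```

```text
time_s: 31.65
tool_pos: [0.475, -0.3705, 0.1872]
tool_rot: [-180.0, 0.0, 13.8]
force: [-0.8, 0.1, -0.8]
grip_width: 0.0232
grasp_force: 8.0
[ 0.475  -0.3705  0.1872]
scene [([242.6, 172.9], 0.93)] exp upright [244.1 171.2] if 10deg [244.  173.3]
side [] exp upright [313.1 272.8] if 10deg [318.2 270.3]
wrist [([318.3, 208.9], 0.77)] exp upright [317.9 207.1] if 10deg [317.9 195.2]
[-0.003  -0.0046 -0.0723]
```

```bash
python3 -m creep '-.0037 -.0018 -.003 0 .01;0 0 -.01 0 .01;0 0 -.01 0 .01;0 0 0 0 .01' 6
python3 -m creep '0 0 -.01 0 .01;0 0 -.01 0 .01;0 0 0 0 .01'
```

```text
time_s: 32.45
tool_pos: [0.4718, -0.3731, 0.1657]
tool_rot: [179.9, -0.1, 13.8]
force: [0.4, -0.3, 4.1]
grip_width: 0.0236
grasp_force: 6.0
time_s: 32.83
tool_pos: [0.4705, -0.372, 0.1424]
tool_rot: [-179.9, 0.1, 13.8]
force: [0.2, -1.7, -2.1]
grip_width: 0.0235
grasp_force: 6.0
```

```bash
python3 -m creep '0 0 -.008 0 .01;0 0 -.006 0 .01;0 0 0 0 .01;0 0 0 0 .01'
python3 -m creep '0 0 -.003 0 .01;0 0 0 0 .01;0 0 0 0 .01'
python3 - <<'E'
from h import *
for c in('scene','side','wrist'):
    snap(c,'v_'+c);b=finder.tip_of('wand',c)
    print(c,[(d['xy'],round(d['p'],2)) for d in b][:2],proj(c,[.4711,-.3732,.082]).round(1))
E
```

```text
time_s: 33.33
tool_pos: [0.4715, -0.372, 0.1302]
tool_rot: [-180.0, 0.0, 13.9]
force: [-0.1, -0.7, -3.1]
grip_width: 0.0236
grasp_force: 6.0
time_s: 33.7
tool_pos: [0.4716, -0.372, 0.1273]
tool_rot: [-180.0, 0.0, 13.9]
force: [-0.6, 0.0, -2.1]
grip_width: 0.0238
grasp_force: 6.0
scene [([243.6, 179.8], 0.62)] [246.  186.5]
side [([312.5, 287.2], 0.56)] [311.3 291.9]
wrist [([317.1, 219.6], 0.95)] [319.  207.9]
```

```bash
python3 -m creep '0 0 -.004 0 .01;0 0 -.002 0 .01;0 0 0 0 .01;0 0 0 0 .01'|grep -E 'pos|force: \['
python3 -m creep '0 0 -.002 0 .01;0 0 0 0 .01;0 0 0 0 .01'|grep -E 'pos|force: \['
python3 -m creep '0 0 -.002 0 .01;0 0 0 0 .01;0 0 0 0 .01'|grep -E 'pos|force: \['
python3 - <<'E'
from h import *
for c in('scene','side','wrist'):
    snap(c,'v_'+c);b=finder.tip_of('wand',c)
    print(c,[(d['xy'],round(d['p'],2)) for d in b][:2],proj(c,[.4711,-.3732,.082]).round(1))
E
```

```text
tool_pos: [0.4715, -0.3721, 0.1212]
force: [-0.5, -0.5, -2.0]
tool_pos: [0.4715, -0.3721, 0.1192]
force: [-0.5, -0.0, -1.2]
tool_pos: [0.4715, -0.3721, 0.1172]
force: [0.6, -0.1, -2.3]
scene [([366.6, 295.1], 0.39)] [246.  186.5]
side [([309.9, 287.6], 0.57)] [311.3 291.9]
wrist [([318.1, 217.8], 0.59)] [319.  211.9]
```

```bash
python3 -m creep '0 0 0 0 .03;0 0 0 0 .03;0 0 0 0 .03;0 0 0 0 .03'
python3 - <<'E'
from h import *
for c in('scene','side','wrist'):
    snap(c,'v_'+c);b=finder.tip_of('wand',c)
    print(c,[(d['xy'],round(d['p'],2)) for d in b][:2],proj(c,[.4711,-.3732,.082]).round(1))
E
```

```text
time_s: 36.05
tool_pos: [0.4716, -0.3721, 0.1174]
tool_rot: [180.0, -0.0, 13.9]
force: [0.3, -0.5, 0.2]
grip_width: 0.0299
grasp_force: 0.0
scene [([243.9, 187.8], 0.49)] [246.  186.5]
side [([313.7, 294.5], 0.53)] [311.3 291.9]
wrist [([321.5, 213.4], 0.58), ([319.6, 185.2], 0.22)] [319.  211.9]
```

```bash
python3 -m creep '0 0 0 0 .087;0 0 0 0 .087;0 0 0 0 .087;0 0 0 0 .087;0 0 .03 0 .087;0 0 .05 0 .087;0 0 .06 0 .087;0 0 .05 0 .087'
python3 -m creep '0 0 .03 0 .087;-.01 .05 0 0 .087;-.01 .05 0 0 .087;0 0 0 0 .087;0 0 0 0 .087'
python3 - <<'E'
from h import *
Q=[]
for c in('scene','side','wrist'):
    im=snap(c,'z_'+c);b=finder.tip_of('wand',c)
    print(c,[(d['xy'],round(d['p'],2)) for d in b][:2],proj(c,[.4711,-.3732,.082]).round(1))
    if b and b[0]['p']>.4:Q.append((P(c),b[0]['xy']))
    if c!='wrist':
        old=cv2.imread(f'pics/{c}.png').astype(int)
        x0,y0=proj(c,[.4711,-.3732,.12]).astype(int);s=np.s_[y0-25:y0+25,x0-15:x0+15]
        d=abs(im[...,::-1].astype(int)-old).max(2);print('diff near wand: frac>40',(d[s]>40).mean())
        for n in('marker','pen','column','tub'):print('  ',n,[(np.round(e['xy']),round(e['p'],2)) for e in finder.tip_of(n,c)][:1])
print(tri(Q))
E
```

```text
time_s: 37.35
tool_pos: [0.4717, -0.3722, 0.3099]
tool_rot: [179.9, -0.1, 13.9]
force: [0.5, 0.5, -0.1]
grip_width: 0.0866
grasp_force: 0.0
time_s: 37.98
tool_pos: [0.4513, -0.2728, 0.3375]
tool_rot: [179.9, 0.0, 13.8]
force: [-0.6, -0.6, 0.4]
grip_width: 0.0868
grasp_force: 0.0
scene [([244.2, 186.3], 0.79)] [246.  186.5]
diff near wand: frac>40 0.030666666666666665
   marker [(array([226., 249.]), 0.72)]
   pen [(array([333., 197.]), 0.5)]
   column [(array([419., 202.]), 0.59)]
   tub [(array([369., 294.]), 0.87)]
side [([312.1, 294.0], 0.66), ([313.2, 190.2], 0.23)] [311.3 291.9]
diff near wand: frac>40 0.046
   marker [(array([394., 308.]), 0.94)]
   pen [(array([255., 231.]), 0.71)]
   column [(array([304., 158.]), 0.7)]
   tub [(array([380., 178.]), 0.88)]
wrist [([383.2, 167.2], 0.66)] [385.3 164.9]
[ 0.4700155  -0.37689169  0.08121013]
```

```bash
python3 - <<'E'
from h import *
for c in('scene','side'):
    a,b=[cv2.cvtColor(cv2.imread(f'pics/{n}.png'),cv2.COLOR_BGR2GRAY) for n in(c,'z_'+c)]
    x0,y0=proj(c,[.4711,-.3732,.125]).astype(int)
    t=cv2.resize(a[y0-16:y0+16,x0-9:x0+9],None,fx=8,fy=8,interpolation=cv2.INTER_CUBIC);w=cv2.resize(b[y0-22:y0+22,x0-15:x0+15],None,fx=8,fy=8,interpolation=cv2.INTER_CUBIC)
    r=cv2.matchTemplate(w,t,cv2.TM_CCOEFF_NORMED);_,m,_,l=cv2.minMaxLoc(r);print(c,m,np.array(l)/8-6)
E
```

```text
scene 0.9708569645881653 [0.25 0.  ]
side 0.9817096590995789 [-0.5   -0.375]
```

Compared with the first pictures, the wand is back to within half a pixel of where it started, so I am handing the job in.

```bash
python3 -c "
from h import *
print(ticket.sign_off())"
```

```text
the job is handed in; nothing more can be done
None
```

The three buttons were pressed in the order one, two, three dots, each for over a second at about 5 N, well short of the stop. The wand is back in its dock and released, within half a pixel of its starting place in the pictures, and the job is handed in at about 38 s. I saw no verdict. The bystanders looked unmoved in the pictures. The wand slipped about 25 mm up in the grip while going back into the sleeve, with at most about 6 N on it, so I let it drop the last 14 mm or so into the sleeve.

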